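# Pack the walnuts and close the carton

## Robot

A 7-joint arm with a two-finger parallel gripper is mounted at the origin on the work surface. World frame = base frame: x ahead of the robot, y to its left, z up, the work surface at z = 0. Lengths are in m, angles in rad, forces in N, time in s.
With the tool pointing down it reaches from about 0.375 to 0.925 m from the base axis. Payload 3.1 kg.
Tool frame: the origin (TCP) lies midway between the tips of the shut fingers; the grasp point (between the pads) lies 19 mm behind it; z points along the fingers, y is the line along which they close (so a half turn about z gives the same grasp; the last joint's range is limited). The gripper opens to 85 mm and grips with 20 to 120 N. Pads are 22 mm wide; open, the fingers measure 114 mm over their backs; the gripper's body (76 mm by 85 mm) begins 54 mm behind the grasp point. The pads swing forward as they close: fully open they stand 13 mm farther back than shut.
Start: joints at [1.161, 0.383, 0.044, 1.598, -0.018, 1.161, -0.05], TCP at [0.199, -0.619, 0.231] pointing down, gripper open.
Joint ranges: [-2.61, 2.61], [-0.41, 2.15], [-1.48, 1.57], [0, 2.5], [-1.57, 4.71], [0.05, 1.97], [-2.85, 2.85]. Speed limits (rad/s): [2.79, 2.79, 3.14, 3.14, 3.14, 3.14, 3.14].

## Interface

Orientations are given as a rotation vector (axis times angle).
In Python, from bench import bot, eyes gives the robot as it stands. The module is installed in compiled form; this text tells all that it offers.
- The arm moves only by the tool servo_tool, never from a script. Its arguments are lists of equal length, an entry for each row: "xyz": the shift along the tool's x, y, z in m, a list of three; "twist": the turn about the tool's z in rad. A call has 1 to 20 rows; each row is the pose to reach, as a shift and turn from the pose commanded when the call began, along the tool's axes at that moment; what a row does not reach only later rows make up. A row lasts 1/12 s, in which the tool goes at most 41.7 mm and 7.16 degrees, less where a joint would pass 70% of its speed; a pose out of reach is approached as far as the arm can. A call with a gripper value outside its range is refused whole. "claw" is the finger opening in m, from 0 to 0.0854, set as the call begins (left out, the last holds). The fingers move at their own pace and stop on an object; "squeeze" is the grip in N (left out, the last holds). Time passes only in rows, so rows that repeat a pose let the fingers close. It gives the time, the measured TCP pose, the force, the opening and the grip force at its end, in the units of the state.
- bot.state(): the state, without advancing time (a new reading comes with each control period).
- eyes.camera(name): name is "side" or "top"; returns the picture (384x512x3 uint8, blue, green, red); there is no depth.
- eyes.get_calibration(name): a dict with "fx", "fy", "cx", "cy" (pixels), "rvec" (rotation vector, rad) and "tvec" (3), from world to camera coordinates, as OpenCV has them. Camera axes: x right, y down, z forward; pixel columns grow to the right and rows downward; lengths in m; the calibration is good to about 2 mm. A picture is of the moment at which its call begins. get_calibration takes no time and is no camera call.
- bot.job_done(): hands the job in; it is judged then, once.
The state is a dict: "t": time; "qpos": joint angles; "dq": joint speeds; "joint_efforts": joint torques, N m; "tool_pos": TCP position; "ee_rot": TCP orientation; "wrist_force": force on the tool from outside, world axes, zero at the start; "wrist_torque": the same for the moment, N m; "opening": finger opening in m; "grip_force": force on a finger pad.
Only numpy, scipy, OpenCV 4.12 (cv2) and the standard library are available. Lean on these libraries where they do the work, as an engineer would, in place of code of your own. Each camera call takes 0.05 s, during which the arm holds its last target. There are 200 camera calls.

## Task

Draw the measuring cup out of the acrylic tray, pour all six walnuts from it into the open carton, and stand the cup upright on the bench or back in the tray's lower tier. Then close the carton, short flap first and the long flap down over it, both lying flat. Leave the other things on the bench where they are.

Things in the scene. Friction and masses are not known exactly. Their poses are not given: they have to be found in the camera images.
- tray: Clear acrylic two-tier tray, fixed, open front to its -x (the robot's right). Origin on the bench under the cup's place. Lower floor 4 mm thick, local x -60 to +75 mm, no lip; 10 mm posts at the corners (y = +-78 mm), 14 mm lip at the back (x = +77). Upper tier over it: underside 88 mm up, local x -62 to +76 mm, front lip up to 132 mm; the cup stands beneath it with only its handle sticking out.
- cup: Steel measuring cup, upright in the lower tier, holding six walnuts. Origin: centre of its underside; z up through the mouth. Flared round wall: outer radius 29 mm at the foot, 57 mm at the rim, 50 mm tall, 3 mm thick. Straight black handle to its -x: 16 mm wide (y), z 24 to 50 mm, local x -55 to -105 mm. About 140 g.
- carton: Cardboard carton fixed to the bench, outer 200 (x) x 160 (y) x 85 mm tall, 4 mm walls and floor, open top, one flap on each long side; its long side lies roughly along the robot's y. Origin: centre of its underside.
- flap_short (a joint): Short flap, 60 mm deep and 196 mm long, hinged along the carton's rim at local y = -80 mm (the side away from the robot), z = 85 mm. rad: 0 = folded flat over the opening, pi/2 = upright, more = leaning outward. Stays where it is left.
- flap_long (a joint): Long flap, 105 mm deep and 196 mm long, hinged at local y = +80 mm (the robot's side), z = 88 mm. Same values; flat at 0 it overlaps the short flap.
- flap_short_edge (a point): Middle of the short flap's free edge, on its outer face.
- flap_long_edge (a point): Middle of the long flap's free edge, on its outer face.
- nut0: One of six equal walnuts in shell, lumpy ball about 30 mm across, 12 g. Origin at its centre.
- nut1: One of six equal walnuts in shell, lumpy ball about 30 mm across, 12 g. Origin at its centre.
- nut2: One of six equal walnuts in shell, lumpy ball about 30 mm across, 12 g. Origin at its centre.
- nut3: One of six equal walnuts in shell, lumpy ball about 30 mm across, 12 g. Origin at its centre.
- nut4: One of six equal walnuts in shell, lumpy ball about 30 mm across, 12 g. Origin at its centre.
- nut5: One of six equal walnuts in shell, lumpy ball about 30 mm across, 12 g. Origin at its centre.
- tape_dispenser: Grey plastic tape dispenser, 150 x 60 x 80 mm high, near the robot, in front of it. Fixed to the bench. Origin: centre of its underside.
- bulldog_clip: Aluminium bulldog clip lying flat, 70 x 62 x 18 mm. Bystander. Origin: centre of its underside.
- spice_jar: Glass jar, 48 mm across, 80 mm tall. Bystander. Origin: centre of its underside.
- tea_tin: Plain steel tin, 72 mm across, 90 mm tall. Bystander. Origin: centre of its underside.
- sponge: Kitchen sponge, 110 x 70 x 30 mm. Bystander. Origin: centre of its underside.
Mind the look-alikes: they are no part of the job. Leave any green look-alike of the cup alone.

How it is judged:
By the outcome, as a careful person would: the job done as asked, in the order asked, and still so for the second after the job is handed in, with the robot touching nothing.
It also fails if it takes over 72 s, if anything falls off the work surface, if the arm or the gripper's body presses on something with over 40 N, if the wrist force passes 120 N, or if a joint passes its speed limit or range.

## Working session

There is one attempt and no reset: what is moved stays moved. The work goes in short steps, Python scripts to look and compute and a tool call to move; the robot and the scene stay as the last step left them, time stands still between calls to the robot, and variables do not carry over. Pictures are saved under pics/ and viewed, at most 10 in all, crops included, and the job is handed in when it is done.

Besides the shell and the picture viewer there is one more tool, called after "Call:" as name([rows], argument=value, ...), one row to a line, values as JSON. servo_tool: Moves the arm, as the interface text tells. Its arguments: {"type":"object","properties":{"xyz":{"type":"array","items":{"type":"array","items":{"type":"number"}}},"twist":{"type":"array","items":{"type":"number"}},"claw":{"type":"number"},"squeeze":{"type":"number"}},"required":["xyz","twist"]}

```bash
mkdir -p pics; ls
python3 - <<'E'
from bench import bot, eyes
import cv2
s=bot.state(); print({k:s[k] for k in('t','tool_pos','ee_rot','opening','qpos')})
for n in('side','top'):
    c=eyes.get_calibration(n); print(n,c)
    cv2.imwrite(f'pics/{n}0.png',cv2.resize(eyes.camera(n),(800,600),interpolation=cv2.INTER_CUBIC))
E
```

```text
pics
{'t': 0.0, 'tool_pos': array([ 0.19911308, -0.61774916,  0.22984428]), 'ee_rot': array([-3.10087916e+00, -4.87537171e-01,  8.92869771e-04]), 'opening': 0.08538850495567743, 'qpos': array([ 1.16117345,  0.3838812 ,  0.04383592,  1.59960217, -0.01789115,
        1.1611835 , -0.04990625])}
side {'fx': 382.37127432133934, 'fy': 382.37127432133934, 'cx': 255.92893046467663, 'cy': 196.62838255874644, 'rvec': array([ 0.57280486, -2.6597603 ,  1.16916698]), 'tvec': array([0.5554956 , 0.1820219 , 0.97426289])}
top {'fx': 451.0180919064234, 'fy': 451.0180919064234, 'cx': 256.95622579041327, 'cy': 195.75444670631302, 'rvec': array([ 2.17654039, -2.1586117 ,  0.07129911]), 'tvec': array([0.07572347, 0.60194501, 1.51989227])}
```

View pics/side0.png

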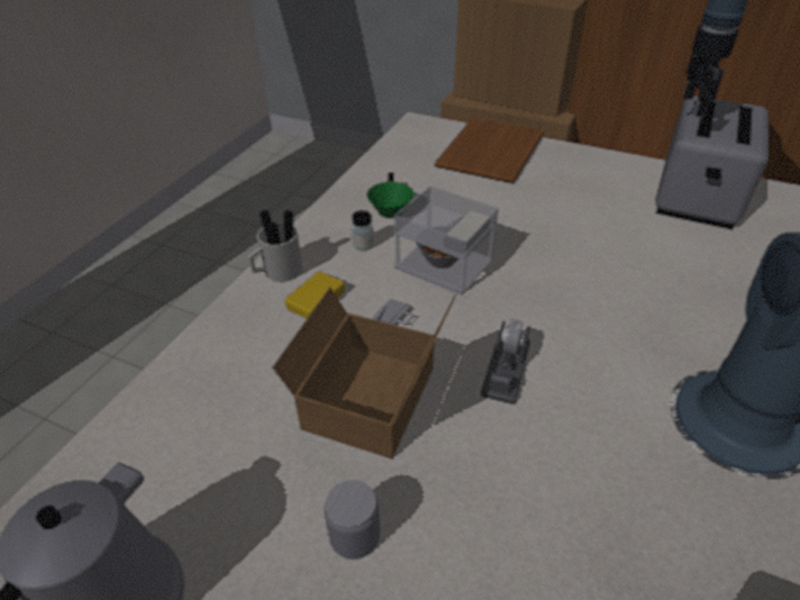

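View pics/top0.png

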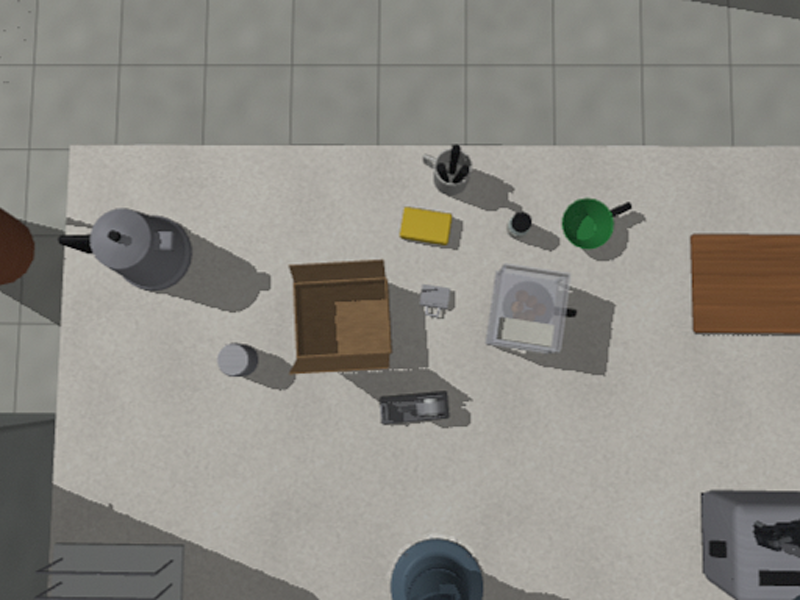

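Top view: the tray is at (528,308), with a black handle sticking out to its right at (572,313). The carton is at (342,317), the tape dispenser at (414,407), the sponge at (426,225), the clip at (436,300) and the tin at (237,360).

There are two cup candidates. The steel cup is under the tray's tier at (525,303), and a green cup is at (588,223). The steel one in the tray fits; the green one is the look-alike. I'll confirm this in enlarged crops.

```bash
cat > h.py <<'E'
import numpy as np, cv2
from bench import bot, eyes
def cal(n):
    c=eyes.get_calibration(n); R=cv2.Rodrigues(c['rvec'])[0]
    K=np.array([[c['fx'],0,c['cx']],[0,c['fy'],c['cy']],[0,0,1]]); return K,R,c['tvec']
def ray(n,p):
    K,R,t=cal(n); d=R.T@np.linalg.inv(K)@[p[0],p[1],1]; return -R.T@t,d/np.linalg.norm(d)
def onz(n,p,z):
    o,d=ray(n,p); return o+d*(z-o[2])/d[2]
def tri(pt,ps):
    a,u=ray('top',pt); b,v=ray('side',ps)
    s=np.linalg.lstsq(np.c_[u,-v],b-a,rcond=None)[0]
    P,Q=a+s[0]*u,b+s[1]*v; return (P+Q)/2,np.linalg.norm(P-Q)
def proj(n,X):
    K,R,t=cal(n); q=K@(R@np.array(X)+t); return q[:2]/q[2]
def crop(n,f,x0,y0,x1,y1,k):
    im=eyes.camera(n); im=cv2.convertScaleAbs(im,alpha=1.3 if n=='side' else 1.1,beta=10)
    c=cv2.resize(im[y0:y1,x0:x1],None,fx=k,fy=k,interpolation=cv2.INTER_CUBIC)
    for x in range(-(-x0//10)*10,x1,10): cv2.putText(c,str(x),((x-x0)*k,8),0,.3,(0,0,255),1); cv2.line(c,((x-x0)*k,10),((x-x0)*k,16),(0,0,255),1)
    for y in range(-(-y0//10)*10,y1,10): cv2.putText(c,str(y),(0,(y-y0)*k+3),0,.3,(0,0,255),1); cv2.line(c,(20,(y-y0)*k),(26,(y-y0)*k),(0,0,255),1)
    cv2.imwrite(f,c)
E
python3 - <<'E'
from h import *
crop('top','pics/t1.png',180,160,380,275,4)
crop('side','pics/s1.png',170,115,340,295,3)
E
```

```text
(no output)
```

View pics/t1.png

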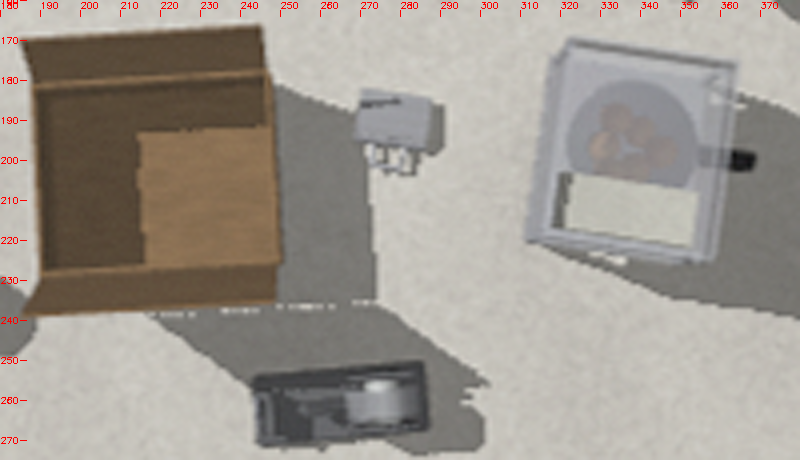

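View pics/s1.png

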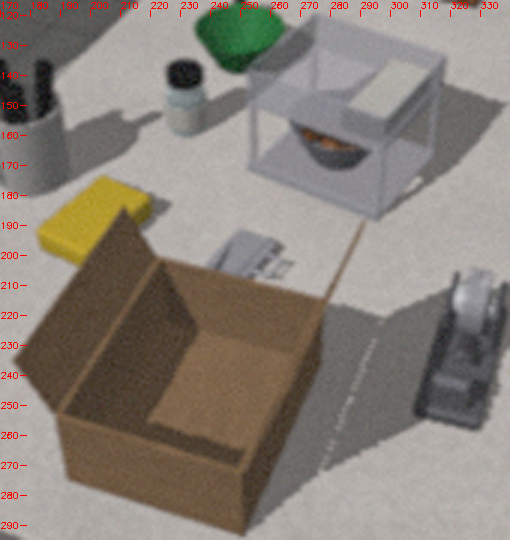

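The crops confirm it: the steel cup with the brown walnuts stands under the clear tier, with its rim centre at top (338.7,193) and its handle end at top (368.7,200). The green cup stands outside the tray. The carton has both flaps leaning outward.

Run:
```python
from h import *
np.set_printoptions(precision=4,suppress=True)
T=lambda p:(180+p[0]/4,160+p[1]/4)
S=lambda p:(170+p[0]/3,115+p[1]/3)
for n,a,b in [('rim far -y',(267,72),(157,258)),('rim near -y',(278,262),(322,300)),('rim far +y',(36,86),(57,413)),('rim near +y',(40,270),(243,465)),
 ('short edge -y',(262,26),(123,207)),('short edge +y',(22,40),(17,358)),('long edge -y',(276,301),(363,222)),('cup rim',(633,132),(330,137)),
 ('tier far +y',(572,38),(247,180)if 0 else (247,60)),('tier near +y',(530,242),(380,135)),('tier near -y',(715,262),(447,60)),('tier far -y',(737,62),(318,13))]:
    P,e=tri(T(a),S(b)); print(n,P,round(e,4))
print('long edge +y ray z.19',onz('top',T((28,315)),.185))
for n,p,z in [('cuprim l',(567,132),.054),('cuprim r',(700,132),.054),('cuprim up',(633,80),.054),('handle end top',(756,160),.054),('handle end c',(753,160),.041),('handle@735',(735,160),.054),('handle700',(700,155),.054),('tin?',(0,0),.09)]: print(n,onz('top',T(p),z))
for n,p,z in [('jar top',(520,221),.08),('tin',(237,358),.09),('disp',(414,407),.06)]: print(n,onz('top',(p[0]*.64,p[1]*.64),z))
# handle pixels
im=eyes.camera('top'); g=im.max(2); m=np.zeros_like(g); m[185:215,345:380]=(g[185:215,345:380]<62)
ys,xs=np.nonzero(m); 
for x in range(350,373): 
    k=ys[xs==x]; 
    if len(k): print(x,k.min(),k.max(),end='; ')
```

```text
rim far -y [0.6569 0.1146 0.0822] 0.0033
rim near -y [0.4993 0.1036 0.0822] 0.0025
rim far +y [0.6439 0.3068 0.0822] 0.0034
rim near +y [0.4881 0.2975 0.0886] 0.0035
short edge -y [0.6868 0.1165 0.1346] 0.0019
short edge +y [0.673  0.3086 0.1363] 0.0003
long edge -y [0.4675 0.1011 0.1825] 0.0025
cup rim [ 0.6131 -0.1989  0.0171] 0.0014
tier far +y [ 0.6785 -0.1301  0.143 ] 0.0042
tier near +y [ 0.5188 -0.0988  0.117 ] 0.0076
tier near -y [ 0.5011 -0.2466  0.1199] 0.0013
tier far -y [ 0.6586 -0.2645  0.1292] 0.003
long edge +y ray z.19 [0.454  0.2904 0.185 ]
cuprim l [ 0.6098 -0.1376  0.054 ]
cuprim r [ 0.6107 -0.2488  0.054 ]
cuprim up [ 0.6542 -0.1931  0.054 ]
handle end top [ 0.5875 -0.2953  0.054 ]
handle end c [ 0.5885 -0.2957  0.041 ]
handle@735 [ 0.5873 -0.2778  0.054 ]
handle700 [ 0.5913 -0.2486  0.054 ]
tin? [0.7132 0.3362 0.09  ]
jar top [ 0.7803 -0.1717  0.08  ]
tin [0.4833 0.424  0.09  ]
disp [0.3834 0.0515 0.06  ]
362 201 201; 363 197 202; 364 198 202; 365 198 202; 366 198 202; 367 198 202; 368 198 201;
```

```bash
cat >> h.py <<'E'
from scipy.spatial.transform import Rotation as Ro
np.set_printoptions(precision=4,suppress=True)
def go(xyz,hd=None):
    """shift and twist to put TCP at xyz (world) with tool x along heading hd (deg world, mod 180)"""
    s=bot.state(); R=Ro.from_rotvec(s['ee_rot']).as_matrix()
    tw=0
    if hd is not None:
        v=R.T@[np.cos(np.radians(hd)),np.sin(np.radians(hd)),0]; tw=np.arctan2(v[1],v[0])
        tw=(tw+np.pi/2)%np.pi-np.pi/2
    return R.T@(np.array(xyz)-s['tool_pos']),tw
E
python3 - <<'E'
from h import *
s=bot.state(); R=Ro.from_rotvec(s['ee_rot']).as_matrix(); print(R)
c=np.array([.598,-.193]); d=np.array([-.113,-.9936]); h=np.degrees(np.arctan2(d[1],d[0])); print('h',h)
for X in ((.598,-.193,.054),(.598,-.193,.004)): print(proj('side',X), proj('top',X))
for X in (c+.107*d,): 
    for z in (.16,.03): print(X,go([*X,z],h))
E
```

```text
[[ 0.9518  0.3069 -0.0005]
 [ 0.3069 -0.9518  0.0012]
 [-0.0001 -0.0013 -1.    ]]
h -96.48824906600385
[283.7532 153.7505] [338.3267 196.6354]
[283.166  165.8345] [336.023  197.8495]
[ 0.5859 -0.2993] (array([ 0.4658, -0.1848,  0.0708]), np.float64(-1.1456657922558167))
[ 0.5859 -0.2993] (array([ 0.4659, -0.1846,  0.2008]), np.float64(-1.1456657922558167))
```

Call:
servo_tool([
  [0.466, -0.185, 0.0],
  [0.466, -0.185, 0.0],
  [0.466, -0.185, 0.0],
  [0.466, -0.185, 0.0],
  [0.466, -0.185, 0.0],
  [0.466, -0.185, 0.0],
  [0.466, -0.185, 0.0],
  [0.466, -0.185, 0.0],
  [0.466, -0.185, 0.0],
  [0.466, -0.185, 0.0],
  [0.466, -0.185, 0.0],
  [0.466, -0.185, 0.0],
  [0.466, -0.185, 0.0],
  [0.466, -0.185, 0.04],
  [0.466, -0.185, 0.07],
  [0.466, -0.185, 0.07],
  [0.466, -0.185, 0.07],
], twist=[-0.12, -0.24, -0.36, -0.48, -0.6, -0.72, -0.84, -0.96, -1.08, -1.146, -1.146, -1.146, -1.146, -1.146, -1.146, -1.146, -1.146], claw=0.05)

```text
t: 1.67
tool_pos: [0.5839, -0.2992, 0.1589]
ee_rot: [-2.34, -2.089, 0.004]
wrist_force: [0.7, 0.2, 0.1]
opening: 0.0501
grip_force: 0.0
```

Run:
```python
from h import *
c=np.array([.598,-.193]); d=np.array([-.113,-.9936])
print(bot.state()['tool_pos'],bot.state()['opening'],go([*(c+.107*d),.027],-96.5))
crop('top','pics/t2.png',310,150,410,225,8)
```

```text
[ 0.5839 -0.2992  0.1589] 0.050129659595929105 (array([-0.0001,  0.0027,  0.1318]), np.float64(0.00017728414879769616))
```

View pics/t2.png

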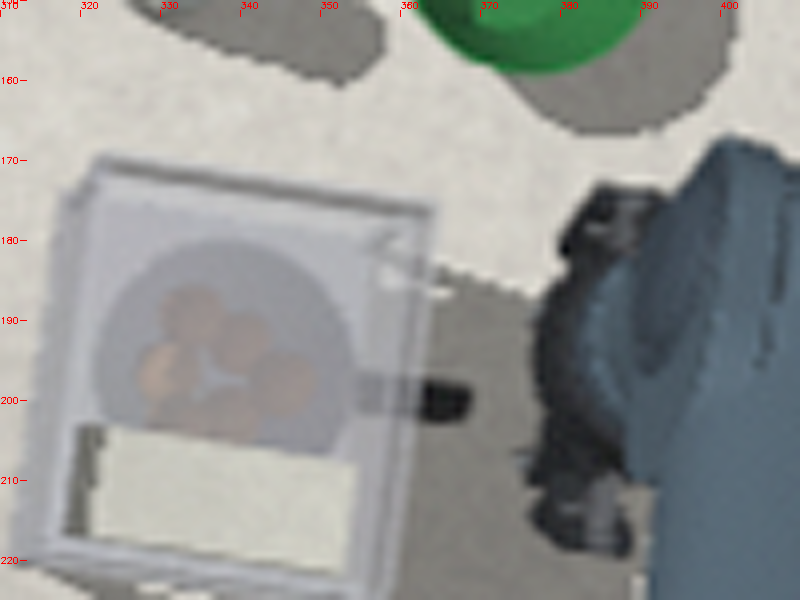

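The nuts are visible in the steel cup. The handle end is at (368.7,200) and the rim circle is centred at (338,196.5), which matches the projection. Descending.

Call:
servo_tool([
  [0, 0.003, 0.03],
  [0, 0.003, 0.07],
  [0, 0.003, 0.1],
  [0, 0.003, 0.12],
  [0, 0.003, 0.132],
  [0, 0.003, 0.132],
], twist=[0, 0, 0, 0, 0, 0])

```text
t: 2.22
tool_pos: [0.5885, -0.3002, 0.0284]
ee_rot: [-2.343, -2.091, 0.001]
wrist_force: [-0.7, -0.1, 0.6]
opening: 0.0502
grip_force: 0.0
```

Call:
servo_tool([
  [0, 0, 0],
  [0, 0, 0],
  [0, 0, 0],
  [0, 0, 0],
  [0, 0, 0],
], twist=[0, 0, 0, 0, 0], claw=0.0, squeeze=30)

```text
t: 2.63
tool_pos: [0.5909, -0.3014, 0.0316]
ee_rot: [2.34, 2.089, 0.002]
wrist_force: [0.2, -1.2, 1.6]
opening: 0.015
grip_force: 31.7
```

Call:
servo_tool([
  [-0.005, 0, 0],
  [-0.012, 0, 0],
  [-0.02, 0, 0],
  [-0.028, 0, 0],
  [-0.036, 0, 0],
  [-0.044, 0, 0],
  [-0.05, 0, 0],
  [-0.052, 0, 0],
  [-0.052, 0, 0],
], twist=[0, 0, 0, 0, 0, 0, 0, 0, 0])

```text
t: 3.38
tool_pos: [0.5823, -0.3546, 0.0292]
ee_rot: [2.345, 2.089, -0.003]
wrist_force: [0.2, -1.8, 3.0]
opening: 0.0153
grip_force: 31.7
```

Run:
```python
from h import *
crop('top','pics/t3.png',310,150,410,225,8)
```

```text
(no output)
```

View pics/t3.png

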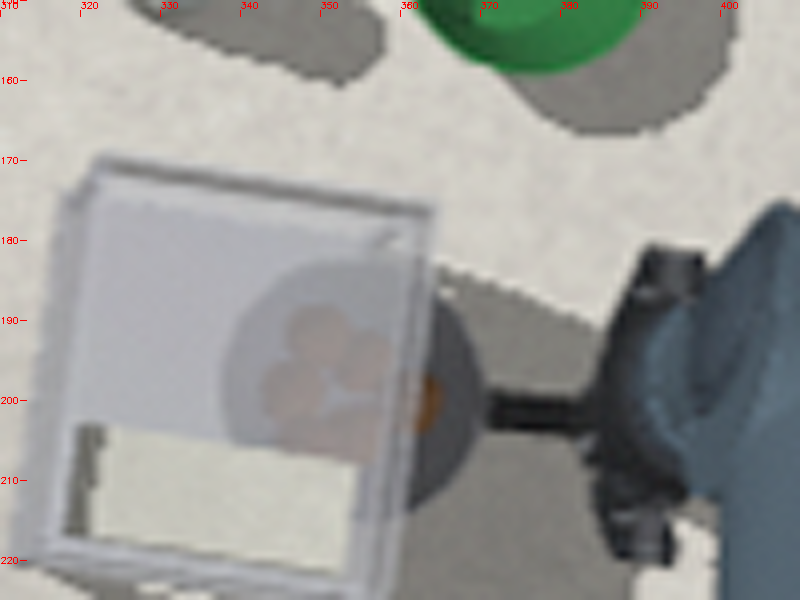

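The cup has slid out about 53 mm. I'll re-grip nearer the middle of the handle.

Call:
servo_tool([
  [0, 0, 0],
  [0, 0, 0],
  [0.012, 0, 0.001],
  [0.025, 0, 0.002],
  [0.025, 0, 0.002],
], twist=[0, 0, 0, 0, 0], claw=0.04)

```text
t: 3.85
tool_pos: [0.5872, -0.32, 0.0265]
ee_rot: [-2.334, -2.097, -0.004]
wrist_force: [0.5, 2.2, 0.1]
opening: 0.04
grip_force: 0.0
```

Call:
servo_tool([
  [0, 0, 0],
  [0, 0, 0],
  [0, 0, 0],
  [0, 0, 0],
  [0, 0, 0],
], twist=[0, 0, 0, 0, 0], claw=0.0, squeeze=80)

```text
t: 4.27
tool_pos: [0.5861, -0.3266, 0.0273]
ee_rot: [-2.343, -2.092, -0.001]
wrist_force: [-0.6, 3.0, 0.7]
opening: 0.0149
grip_force: 78.5
```

Call:
servo_tool([
  [0, 0, -0.005],
  [0, 0, -0.01],
  [-0.015, 0, -0.012],
  [-0.035, 0, -0.012],
  [-0.055, 0, -0.012],
  [-0.075, 0, -0.012],
  [-0.09, 0, -0.012],
  [-0.09, 0, -0.012],
], twist=[0, 0, 0, 0, 0, 0, 0, 0])

```text
t: 4.93
tool_pos: [0.5728, -0.4247, 0.0395]
ee_rot: [2.349, 2.081, -0.008]
wrist_force: [-0.8, -1.4, -2.5]
opening: 0.0145
grip_force: 78.0
```

Run:
```python
from h import *
s=bot.state();print(s['qpos'])
a=np.vstack([cv2.resize(eyes.camera('side')[100:220,240:400],None,fx=4,fy=4,interpolation=2)])
cv2.imwrite('pics/s4.png',cv2.convertScaleAbs(a,alpha=1.3,beta=10))
```

```text
[ 0.7699  0.7127 -0.2718  1.5365  0.2295  0.9213  0.3012]
```

View pics/s4.png

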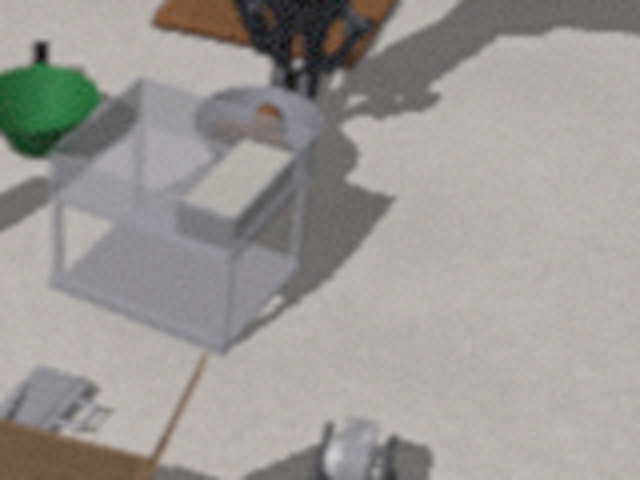

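The cup hangs level in the grip, clear of the tray, with the nuts inside. Lifting.

Call:
servo_tool([
  [0, 0, -0.01],
  [0, 0, -0.03],
  [0, 0, -0.06],
  [0, 0, -0.09],
  [0, 0, -0.12],
  [0, 0, -0.15],
  [0, 0, -0.18],
  [0, 0, -0.21],
  [0, 0, -0.24],
  [0, 0, -0.255],
  [0, 0, -0.26],
  [0, 0, -0.26],
], twist=[0, 0, 0, 0, 0, 0, 0, 0, 0, 0, 0, 0])

```text
t: 5.98
tool_pos: [0.5779, -0.4141, 0.3021]
ee_rot: [2.337, 2.094, 0.003]
wrist_force: [-0.2, -0.6, -2.4]
opening: 0.0147
grip_force: 78.1
```

Run:
```python
from h import *
print(bot.state()['tool_pos'],go([.575,.155,.30],93.9))
```

```text
[ 0.5779 -0.4141  0.3021] (array([ 0.5654, -0.065 ,  0.0014]), np.float64(-0.17755682380326698))
```

Call:
servo_tool([
  [0.01, -0.001, 0],
  [0.03, -0.003, 0],
  [0.06, -0.007, 0],
  [0.095, -0.011, 0],
  [0.13, -0.015, 0],
  [0.165, -0.019, 0],
  [0.2, -0.023, 0],
  [0.235, -0.027, 0],
  [0.27, -0.031, 0],
  [0.305, -0.035, 0],
  [0.34, -0.039, 0],
  [0.375, -0.043, 0],
  [0.41, -0.047, 0],
  [0.445, -0.051, 0],
  [0.48, -0.055, 0],
  [0.51, -0.058, 0],
  [0.535, -0.061, 0],
  [0.553, -0.063, 0],
  [0.565, -0.065, 0],
  [0.565, -0.065, 0],
], twist=[0, 0, -0.01, -0.02, -0.03, -0.04, -0.05, -0.06, -0.07, -0.08, -0.09, -0.1, -0.11, -0.12, -0.13, -0.14, -0.15, -0.165, -0.178, -0.178])

```text
t: 7.65
tool_pos: [0.572, 0.1573, 0.2973]
ee_rot: [-2.136, -2.298, 0.003]
wrist_force: [-0.3, 0.8, -2.9]
opening: 0.0147
grip_force: 78.1
```

Call:
servo_tool([
  [0, 0, 0.015],
  [0, 0, 0.045],
  [0, 0, 0.08],
  [0, 0, 0.11],
  [0, 0, 0.125],
  [0, 0, 0.13],
  [0, 0, 0.13],
], twist=[0, 0, 0, 0, 0, 0, 0])

```text
t: 8.23
tool_pos: [0.5734, 0.15, 0.1666]
ee_rot: [-2.149, -2.288, 0.008]
wrist_force: [-0.2, -0.1, -0.6]
opening: 0.0149
grip_force: 78.1
```

Call:
servo_tool([
  [0, 0, 0],
  [0, 0, 0],
  [0, 0, 0],
  [0, 0, 0],
  [0, 0, 0],
  [0, 0, 0],
], twist=[0, 0, 0, 0, 0, 0], squeeze=20)

```text
t: 8.73
tool_pos: [0.5754, 0.1527, 0.17]
ee_rot: [2.147, 2.292, 0.001]
wrist_force: [-0.3, -0.2, -2.4]
opening: 0.0146
grip_force: 78.1
```

Run:
```python
from h import *
s=bot.state();print(s['tool_pos'],s['qpos'])
a=cv2.resize(eyes.camera('side')[150:300,170:320],(560,560),interpolation=2)
cv2.imwrite('pics/s5.png',cv2.convertScaleAbs(a,alpha=1.3,beta=10))
```

```text
[0.5754 0.1527 0.17  ] [ 0.1624  0.4095 -0.6018  1.7659  0.2638  1.0463 -0.4688]
```

View pics/s5.png

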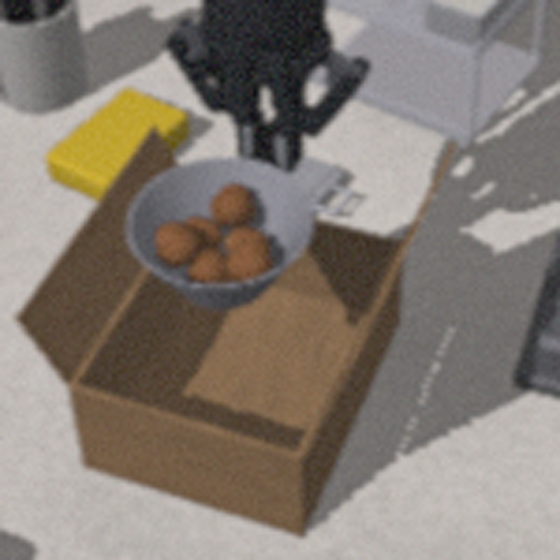

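The cup is held level over the carton with the nuts still in it. The squeeze did not change, so I'll send it together with a claw value.

Call:
servo_tool([
  [0, 0, 0],
  [0, 0, 0],
  [0, 0, 0],
  [0, 0, 0],
  [0, 0, 0],
  [0, 0, 0],
], twist=[0, 0, 0, 0, 0, 0], claw=0.0, squeeze=20)

```text
t: 9.28
tool_pos: [0.575, 0.1525, 0.1692]
ee_rot: [-2.148, -2.292, 0.0]
wrist_force: [0.2, 0.3, -2.4]
opening: 0.0143
grip_force: 78.1
```

```bash
cat >> h.py <<'E'
def nuts():
    im=eyes.camera('side'); hsv=cv2.cvtColor(im,cv2.COLOR_BGR2HSV)
    roi=np.zeros(im.shape[:2],np.uint8); roi[150:300,170:300]=1
    m=((hsv[...,0]<12)&(hsv[...,1]>120)&(roi>0)).astype(np.uint8)
    n,_,st,ce=cv2.connectedComponentsWithStats(m)
    return [(st[i,4],ce[i].round(1)) for i in range(1,n) if st[i,4]>12]
E
python3 - <<'E'
from h import *
s=bot.state();print(s['tool_pos'],s['wrist_force'],s['wrist_torque'],s['grip_force'],nuts())
E
```

```text
[0.575  0.1525 0.1692] [ 0.1533  0.3245 -2.4091] [-0.2219  0.0077  0.0146] 78.10370922088623 []
```

Call:
servo_tool([
  [0, 0, 0],
  [0, 0, 0],
], twist=[0, 0], claw=0.0148, squeeze=20)

```text
t: 9.5
tool_pos: [0.5751, 0.1525, 0.1693]
ee_rot: [2.148, 2.293, 0.0]
wrist_force: [-0.6, 0.3, -2.9]
opening: 0.0153
grip_force: 56.8
```

Call:
servo_tool([
  [0, 0, 0],
  [0, 0, 0],
], twist=[0, 0], claw=0.0153, squeeze=20)

```text
t: 9.67
tool_pos: [0.5751, 0.1526, 0.1693]
ee_rot: [-2.148, -2.292, -0.0]
wrist_force: [-1.0, -0.4, -1.4]
opening: 0.0155
grip_force: 33.4
```

Call:
servo_tool([
  [0, 0, 0],
  [0, 0, 0],
  [0, 0, 0],
], twist=[0, 0, 0], claw=0.0156)

```text
t: 9.92
tool_pos: [0.5751, 0.1525, 0.1693]
ee_rot: [2.148, 2.293, 0.0]
wrist_force: [-0.5, 0.7, -1.9]
opening: 0.0156
grip_force: 18.9
```

Run:
```python
from h import *
s=bot.state();print(s['wrist_force'],s['wrist_torque'],s['grip_force'])
im=eyes.camera('side'); c=im[185:235,195:260]; print(cv2.cvtColor(c,cv2.COLOR_BGR2HSV)[17:37:4,10:50:5].tolist())
```

```text
[-0.4503  0.6963 -1.8784] [-0.1614 -0.0056  0.0042] 18.866401612758636
[[[11, 86, 65], [120, 11, 69], [133, 22, 80], [135, 18, 85], [120, 11, 95], [11, 148, 93], [12, 154, 68], [124, 17, 107]], [[143, 13, 78], [120, 11, 67], [120, 10, 75], [129, 19, 92], [150, 12, 85], [12, 140, 93], [11, 129, 67], [130, 23, 68]], [[135, 15, 70], [120, 24, 64], [13, 130, 86], [12, 138, 70], [13, 151, 88], [10, 90, 51], [8, 106, 53], [124, 20, 88]], [[135, 19, 79], [150, 4, 58], [13, 152, 97], [12, 153, 80], [12, 140, 51], [10, 119, 77], [14, 157, 83], [11, 147, 64]], [[9, 62, 70], [130, 26, 60], [12, 135, 91], [11, 135, 64], [14, 140, 84], [11, 90, 62], [11, 144, 99], [15, 149, 72]]]
```

Call:
servo_tool([
  [0, 0, 0],
  [0, 0, 0],
  [0, 0, 0],
  [0, 0, 0],
], twist=[0, 0, 0, 0], claw=0.0158)

```text
t: 10.3
tool_pos: [0.575, 0.1523, 0.1691]
ee_rot: [2.148, 2.293, -0.001]
wrist_force: [0.1, -0.9, -1.7]
opening: 0.0158
grip_force: 10.5
```

```bash
cat >> h.py <<'E'
def look():
    """side view: steel-cup blob (grey, inside region) and nut blob"""
    im=eyes.camera('side'); hsv=cv2.cvtColor(im,cv2.COLOR_BGR2HSV).astype(int)
    roi=np.zeros(im.shape[:2],bool); roi[150:300,180:272]=1
    for nm,m in (('grey',(hsv[...,1]<35)&(hsv[...,2]<125)&roi),('nut',(hsv[...,0]<16)&(hsv[...,1]>122)&roi)):
        m=cv2.morphologyEx(m.astype(np.uint8),cv2.MORPH_OPEN,np.ones((3,3)))
        n,_,st,ce=cv2.connectedComponentsWithStats(m); print(nm,[(st[i].tolist(),ce[i].round().tolist()) for i in range(1,n) if st[i,4]>30])
E
python3 - <<'E'
from h import *
s=bot.state();print(s['wrist_force'],s['wrist_torque'],s['grip_force']); look()
E
```

```text
[ 0.1084 -0.8541 -1.6674] [-0.2972  0.0175 -0.0335] 10.460823029279709
grey [([180, 150, 45, 31, 798], [196.0, 163.0]), ([252, 150, 20, 29, 311], [265.0, 165.0]), ([233, 184, 6, 12, 55], [235.0, 189.0]), ([217, 186, 48, 56, 1116], [240.0, 215.0]), ([254, 254, 18, 36, 292], [265.0, 273.0])]
nut [([231, 204, 22, 33, 414], [241.0, 220.0])]
```

Call:
servo_tool([
  [0, 0, 0],
  [0, 0, 0],
  [0, 0, 0],
  [0, 0, 0],
], twist=[0, 0, 0, 0])

```text
t: 10.68
tool_pos: [0.5751, 0.1527, 0.1694]
ee_rot: [-2.148, -2.293, -0.001]
wrist_force: [-0.4, 0.0, -1.8]
opening: 0.0161
grip_force: 10.6
```

Run:
```python
from h import *
s=bot.state();print(s['wrist_force'],s['wrist_torque'],s['grip_force']); look()
```

```text
[-0.4351  0.0471 -1.8365] [ 0.0277 -0.0937  0.0152] 10.588129609823227
grey [([180, 150, 46, 31, 808], [197.0, 163.0]), ([250, 150, 22, 29, 337], [264.0, 165.0]), ([218, 185, 46, 56, 1233], [242.0, 214.0]), ([233, 189, 6, 7, 32], [236.0, 192.0]), ([255, 253, 17, 37, 290], [265.0, 272.0])]
nut [([229, 214, 22, 19, 282], [240.0, 223.0]), ([223, 244, 11, 10, 90], [228.0, 248.0]), ([224, 256, 8, 5, 34], [227.0, 258.0])]
```

Call:
servo_tool([
  [0, 0, -0.03],
  [0, 0, -0.03],
  [0, 0, 0],
  [0, 0, 0],
  [0, 0, -0.03],
  [0, 0, -0.03],
  [0, 0, 0],
  [0, 0, 0],
], twist=[0, 0, 0, 0, 0, 0, 0, 0], claw=0.01585)

```text
t: 11.4
tool_pos: [0.5729, 0.1516, 0.1663]
ee_rot: [-2.146, -2.29, 0.007]
wrist_force: [-2.1, -1.6, -4.0]
opening: 0.0159
grip_force: 7.7
```

Run:
```python
from h import *
s=bot.state();print(s['wrist_force'],s['wrist_torque'],s['grip_force']); look()
a=cv2.resize(eyes.camera('side')[150:300,170:320],(500,500),interpolation=2)
cv2.imwrite('pics/s6.png',cv2.convertScaleAbs(a,alpha=1.3,beta=10))
```

```text
[-2.1497 -1.5611 -3.9773] [-0.0048  0.2603  0.0409] 7.69302025437355
grey [([180, 150, 47, 31, 844], [198.0, 163.0]), ([251, 150, 21, 29, 300], [265.0, 164.0]), ([222, 180, 6, 7, 33], [224.0, 183.0]), ([220, 184, 46, 58, 1696], [242.0, 216.0]), ([254, 253, 18, 37, 294], [265.0, 273.0])]
nut [([212, 250, 8, 9, 55], [216.0, 254.0]), ([241, 255, 11, 11, 94], [246.0, 260.0])]
```

View pics/s6.png

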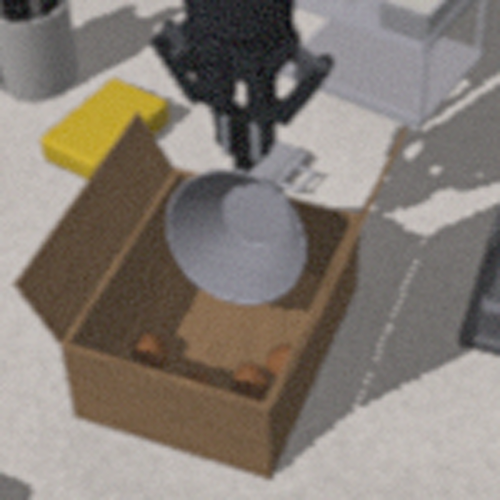

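The cup is empty and tilted steeply, with nuts lying in the carton at (150,345), (250,375) and (280,355). I'll firm the grip and work out the tilt.

Call:
servo_tool([
  [0, 0, 0],
  [0, 0, 0],
  [0, 0, 0],
], twist=[0, 0, 0], claw=0.0152, squeeze=40)

```text
t: 11.75
tool_pos: [0.5758, 0.1529, 0.1704]
ee_rot: [2.147, 2.292, 0.003]
wrist_force: [0.5, 0.5, -1.7]
opening: 0.0158
grip_force: 22.3
```

Run:
```python
from h import *
s=bot.state();print(s['tool_pos'],s['wrist_force'],s['wrist_torque'],s['grip_force']); look()
P=s['tool_pos']+[0,0,.019]; h=np.array([-.068,.998,0])
f=lambda a,x,z:(P+h*((x+.08)*np.cos(a)+(z-.042)*np.sin(a))+np.array([0,0,1])*(-(x+.08)*np.sin(a)+(z-.042)*np.cos(a)))
print('obs rim (240.8,220.5) foot (245.9,213.6)')
for a in range(50,101,10):
    r=np.radians(a); print(a,proj('side',f(r,0,.05)),proj('side',f(r,0,.003)),proj('side',f(r,.057,.05)),proj('side',f(r,-.057,.05)))
im=eyes.camera('top'); hsv=cv2.cvtColor(im,cv2.COLOR_BGR2HSV); 
m=((hsv[...,0]<16)&(hsv[...,1]>122)).astype(np.uint8)
print(proj('top',f(np.pi/2,0,.05)))
```

```text
[0.5758 0.1529 0.1704] [ 0.5359  0.4935 -1.7195] [-0.0436 -0.0072 -0.0235] 22.31855571269989
grey [([180, 150, 45, 31, 793], [196.0, 163.0]), ([252, 150, 20, 29, 314], [265.0, 165.0]), ([232, 183, 7, 13, 70], [235.0, 189.0]), ([218, 185, 48, 55, 1639], [241.0, 216.0]), ([254, 253, 18, 38, 296], [265.0, 273.0])]
nut [([211, 250, 9, 9, 54], [215.0, 254.0]), ([248, 255, 8, 9, 54], [252.0, 259.0]), ([236, 257, 10, 9, 67], [240.0, 261.0])]
obs rim (240.8,220.5) foot (245.9,213.6)
50 [233.8211 220.1416] [239.9863 218.8368] [228.7606 242.9186] [238.9282 197.1552]
60 [235.7063 219.8082] [242.3031 215.4697] [232.1388 241.4222] [239.3795 197.5533]
70 [237.726  218.5387] [244.5593 211.3968] [235.6465 238.4474] [239.9075 197.654 ]
80 [239.8182 216.4066] [246.7019 206.7394] [239.1835 234.1696] [240.4954 197.4581]
90 [241.9238 213.5021] [248.6828 201.6227] [242.6622 228.772 ] [241.1247 196.9752]
100 [243.9878 209.9266] [250.4593 196.1735] [246.0066 222.4379] [241.7765 196.223 ]
[231.668  201.3733]
```

The tilt is about 70°. I'll lift out, carry the cup to open bench in front of the tray near (0.41,-0.2), and tip it back upright about its foot edge.

Call:
servo_tool([
  [0, 0, -0.02],
  [0, 0, -0.05],
  [0, 0, -0.08],
  [0, 0, -0.11],
  [0, 0, -0.14],
  [0, 0, -0.16],
  [0, 0, -0.17],
  [0, 0, -0.17],
], twist=[0, 0, 0, 0, 0, 0, 0, 0], claw=0.015, squeeze=60)

```text
t: 12.52
tool_pos: [0.5765, 0.1534, 0.3428]
ee_rot: [2.145, 2.29, 0.008]
wrist_force: [1.0, -0.3, -2.1]
opening: 0.0154
grip_force: 28.0
```

Run:
```python
from h import *
s=bot.state(); print(s['tool_pos'],s['grip_force'],go([.405,-.19,.34],93.9),s['qpos'])
look()
hsv=cv2.cvtColor(eyes.camera('top'),cv2.COLOR_BGR2HSV)
im=eyes.camera('top'); cv2.imwrite('pics/t7.png',im[150:250,180:270])
```

```text
[0.5765 0.1534 0.3428] 27.98547774553299 (array([-0.3315, -0.1935,  0.0012]), np.float64(-0.00288476230372936)) [ 0.202   0.2637 -0.6397  1.5698  0.1613  1.3549 -0.3896]
grey [([180, 150, 92, 40, 2600], [228.0, 166.0]), ([240, 192, 26, 16, 285], [252.0, 200.0]), ([254, 253, 18, 37, 294], [265.0, 273.0])]
nut [([211, 250, 9, 8, 52], [215.0, 253.0]), ([248, 255, 8, 10, 58], [251.0, 259.0]), ([237, 258, 9, 9, 58], [241.0, 261.0])]
```

Call:
servo_tool([
  [-0.025, -0.015, 0],
  [-0.055, -0.032, 0],
  [-0.085, -0.05, 0],
  [-0.115, -0.067, 0],
  [-0.145, -0.085, 0],
  [-0.175, -0.102, 0],
  [-0.205, -0.12, 0],
  [-0.235, -0.137, 0],
  [-0.265, -0.155, 0],
  [-0.295, -0.172, 0],
  [-0.315, -0.184, 0],
  [-0.331, -0.194, 0],
  [-0.331, -0.194, 0.02],
  [-0.331, -0.194, 0.055],
  [-0.331, -0.194, 0.09],
  [-0.331, -0.194, 0.125],
  [-0.331, -0.194, 0.16],
  [-0.331, -0.194, 0.185],
  [-0.331, -0.194, 0.2],
  [-0.331, -0.194, 0.2],
], twist=[0, 0, 0, 0, 0, 0, 0, 0, 0, 0, 0, 0, 0, 0, 0, 0, 0, 0, 0, 0])

```text
t: 14.33
tool_pos: [0.3975, -0.1881, 0.1335]
ee_rot: [-2.139, -2.283, 0.006]
wrist_force: [-1.0, 0.2, -2.3]
opening: 0.0158
grip_force: 28.1
```

Run:
```python
from h import *
s=bot.state(); print(s['tool_pos'],s['grip_force'])
hsv=cv2.cvtColor(eyes.camera('top'),cv2.COLOR_BGR2HSV).astype(int)
m=((hsv[...,0]<16)&(hsv[...,1]>110)).astype(np.uint8); m[:170]=0;m[240:]=0;m[:,:185]=0;m[:,255:]=0
im=eyes.camera('top')
g=cv2.resize(im[165:240,180:260],(560,525),interpolation=2); cv2.imwrite('pics/t7.png',cv2.convertScaleAbs(g,alpha=1.5,beta=10))
b=eyes.camera('side')[130:270,230:400]; np.save('b.npy',b)
```

```text
[ 0.3975 -0.1881  0.1335] 28.111681938171387
```

View pics/t7.png

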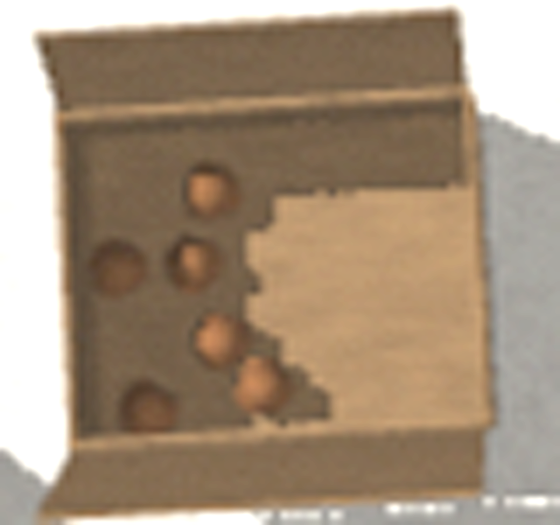

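All six nuts lie in the carton at (210,190), (118,267), (192,262), (218,338), (262,383) and (150,407). Now setting the cup down.

Call:
servo_tool([
  [0, 0, 0.01],
  [0, 0, 0.02],
  [-0.001, 0, 0.028],
  [-0.003, 0, 0.034],
  [-0.006, 0, 0.04],
  [-0.006, 0, 0.04],
], twist=[0, 0, 0, 0, 0, 0], claw=0.0157, squeeze=20)

```text
t: 14.98
tool_pos: [0.4064, -0.2045, 0.1032]
ee_rot: [2.142, 2.281, -0.006]
wrist_force: [-4.1, -8.9, 16.5]
opening: 0.0159
grip_force: 20.4
```

```bash
cat >> h.py <<'E'
def cup():
    """grey cup blob in side view near (0.4,-0.2)"""
    im=eyes.camera('side'); hsv=cv2.cvtColor(im,cv2.COLOR_BGR2HSV).astype(int)
    m=((hsv[...,2]<110)).astype(np.uint8); x,y=proj('side',[.41,-.17,.03]).astype(int)
    s=im[y-45:y+35:3,x-45:x+45:3].max(2); print(x-45,y-45); print('\n'.join(''.join('%x'%(v//16) for v in r) for r in s))
E
python3 - <<'E'
from h import *
s=bot.state(); print(s['tool_pos'],s['wrist_force'],s['wrist_torque'],s['grip_force']); cup()
E
```

```text
[ 0.4064 -0.2045  0.1032] [-4.0731 -8.8951 16.4882] [-1.9208  1.0776  0.246 ] 20.35179913043976
291 133
777777777788831382111128421888
777887776688861151772287214888
778888875788883112881361048888
688888745688887711211111588875
788887445545788834111326888745
888874445444446733142888885555
788744445454444432142844544545
566445455445444761146847854445
555454445554447765488745455455
655545455544442233348854455545
676566655555422233334545444655
666666665554333666644455558888
666666654453335666664457888888
666666544673446666665455588888
666666847874445666665555558888
666667588874555666655555458888
666646888885566666655555478888
776578888887666666555545588888
766888888888666666555556888888
788888888888876666655588888888
888888888888888877788888888888
888888888888888888888888888888
888888888888888888888888888888
888888888888888888888888888888
888888888878767888888888888888
888888888857777878888888888888
888888888658775545688888888888
```

Call:
servo_tool([
  [-0.01, 0, 0.002],
  [-0.02, 0, 0.005],
  [-0.03, 0, 0.009],
  [-0.037, 0, 0.013],
  [-0.044, 0, 0.018],
  [-0.044, 0, 0.018],
], twist=[0, 0, 0, 0, 0, 0])

```text
t: 15.53
tool_pos: [0.4089, -0.2459, 0.0835]
ee_rot: [2.146, 2.282, -0.001]
wrist_force: [-0.8, -5.1, 8.0]
opening: 0.0157
grip_force: 14.1
```

Run:
```python
from h import *
s=bot.state(); print(s['tool_pos'],s['wrist_force'],s['wrist_torque'],s['grip_force']); cup()
```

```text
[ 0.4089 -0.2459  0.0835] [-0.7977 -5.0889  7.9812] [-1.1141  0.2972  0.0125] 14.057289361953735
291 133
777777777788883145142148521788
776887777688887121386175117887
778888875788888421422121178855
688888745788888882111111787545
788887445545788874124457754445
888774445454446764213445554545
788744445444444585222658454555
566445455445455444558544455545
555444445444544444445654454444
555545454554434444445554457877
776566654445433445445564788888
666666664554444777755555588888
666666655454446777775555568888
665666544584447777775555548888
666666847886546777775554458888
666667588887555777765564458888
676647888888655555555645588888
776588888888875555555545888888
766888888888887666544578888888
788888888888888888788888888888
888888888888888888888888888888
888888888888888888888888888888
888888888888888888888888888888
888888888888888888888888888888
888888888878767888888888888888
888888888847777878888888888888
888888888658776545688888888888
```

Call:
servo_tool([
  [-0.01, 0, 0.004],
  [-0.019, 0, 0.01],
  [-0.027, 0, 0.017],
  [-0.034, 0, 0.024],
  [-0.041, 0, 0.032],
  [-0.046, 0, 0.04],
  [-0.051, 0, 0.048],
  [-0.055, 0, 0.055],
  [-0.055, 0, 0.055],
], twist=[0, 0, 0, 0, 0, 0, 0, 0, 0])

```text
t: 16.33
tool_pos: [0.4085, -0.2942, 0.024]
ee_rot: [-2.145, -2.289, 0.0]
wrist_force: [0.6, 0.3, -1.8]
opening: 0.0158
grip_force: 12.2
```

Run:
```python
from h import *
s=bot.state(); print(s['tool_pos'],s['wrist_force'],s['wrist_torque'],s['grip_force']); cup()
```

```text
[ 0.4085 -0.2942  0.024 ] [ 0.5593  0.3257 -1.8116] [-0.1077 -0.0042 -0.0225] 12.205307185649872
291 133
767677777788871241121000168875
777888776688882264111111124455
778888875688885128211114822455
678888745688888216176168412554
788887445556788511165142124454
888874445444445772122111245455
788744445454444484312133444555
566445455444444774434257445444
555454444545455556677554444557
655544555555545566677665887888
676666554454444556676666888888
666666664555634556776655488888
666666654458844566666555558888
666666544688864566666545448888
666666847888884344554345558888
666666588888887333222444588888
666646888888888843345778888888
766588888888888888888888888888
766888888888888888888888888888
788888888888888888888888888888
888888888888888888888888888888
888888888888888888888888888888
888888888888888888888888888888
888888888888888888888888888888
888888888878767888888888888888
888888888847677878888888888888
888888888648776544688888888888
```

Call:
servo_tool([
  [0, 0, 0.003],
  [0, 0, 0.006],
  [0, 0, 0.008],
  [0, 0, 0.008],
], twist=[0, 0, 0, 0])

```text
t: 16.72
tool_pos: [0.4084, -0.2965, 0.0186]
ee_rot: [-2.147, -2.292, 0.004]
wrist_force: [-1.2, -3.0, 3.8]
opening: 0.016
grip_force: 13.4
```

Call:
servo_tool([
  [0, 0, 0],
  [0, 0, 0],
  [0, 0, 0],
  [0, 0, 0],
  [0, 0, 0],
], twist=[0, 0, 0, 0, 0], claw=0.04)

```text
t: 17.13
tool_pos: [0.4097, -0.2944, 0.018]
ee_rot: [-2.147, -2.293, -0.0]
wrist_force: [-0.3, -0.1, -0.1]
opening: 0.0398
grip_force: 0.0
```

Call:
servo_tool([
  [0, 0, -0.02],
  [0, 0, -0.05],
  [0, 0, -0.09],
  [0, 0, -0.13],
  [0, 0, -0.17],
  [0, 0, -0.21],
  [0, 0, -0.24],
  [0, 0, -0.26],
  [0, 0, -0.26],
], twist=[0, 0, 0, 0, 0, 0, 0, 0, 0])

```text
t: 17.88
tool_pos: [0.4129, -0.2967, 0.2843]
ee_rot: [2.14, 2.285, 0.002]
wrist_force: [0.2, 0.5, 0.7]
opening: 0.0401
grip_force: 0.0
```

Run:
```python
from h import *
s=bot.state(); print(s['tool_pos'],s['wrist_force'],s['qpos']); cup()
# model outline of an upright cup: fit rim ellipse
im=eyes.camera('top').max(2); u,v=proj('top',[.41,-.2,.03]).astype(int)
print(u-30,v-26); print('\n'.join(''.join('%x'%(q//16) for q in r) for r in im[v-26:v+26:2,u-30:u+50:2]))
```

```text
[ 0.4129 -0.2967  0.2843] [0.1689 0.4779 0.6969] [ 0.805   0.0756 -0.2755  1.866   0.0233  1.1918  0.5873]
291 133
776667767788888888888888888888
776777776688888888888888888888
767877875688888888888888888888
678888745688888888888888888888
787887445445688788888888888878
777874445444445678854888888888
777744445444444488713888888888
566445445444444777615558888888
555344444444455556666568888888
555544454444444556666668888888
676566554444444555666666888888
666666665555634556666655488888
665666654458844556666554458888
666666544588864566666544448888
666666847888883455665444458888
666666588888887233322454588888
666656888888788733235577888888
666578888788877888888888888888
666888888888888878888888888888
787888888888878888888888888888
888888788888888888887788888888
888888888888888888888878788788
888888888888888888887888888888
878888888888888888888888888888
888888888878767888888888888888
888888888847677878888888888888
888888888658676444588888888888
309 226
baabaabba8667866666766666666666666666666
aaabaababbba8666666666666666666666666666
aaaaaaabaaabaa86666666666666666666666666
aaaaababbbaababba
[... 225 characters left out ...]
ab7
baabaaaaaaaaa64444555666679baaaaabaabab9
bbaaaaaaaaaa84544445666667767baaaaaaaa81
aabaaaaaaaaa5554554876666786669aaaaaaa62
abbaaaaaaaa845455588877777776669bbbaaa98
bbaabaaaaaa644555688887777763221313baaba
abbaaaaabbb54455588888877778111111197baa
abbbaaaaaaa54455788888877778012233566676
abaabaaaaaa64445788888777788666666666664
babaaaaabaa74445788888777878666666666664
bbbaaaaaaaaa344369887777888666666babbbb9
baabbaaaaaaa744445667777778666666babab93
abbaabaaaaaaa54455566777787666668abbaaa6
bbbbaaaaaaaaaa6455566777876666669aababb8
babbaabaaabaabb94556667766666666bbbbbbbb
baabbbbbaaaababba98777666666666bbbbbbbab
bbabbbaabaaaaaabbabba666666668abbbbbbbaa
ababbabbaabaabbaaabbbaa86668abbbbbaabbbb
```

The rim is a round blob concentric with the foot, so the cup stands upright. Next is the short flap, from behind.

Run:
```python
from h import *
for p in ([.735,.2,.284],): print(go(p,93.9))
```

```text
(array([ 0.4729,  0.3565, -0.0051]), np.float64(-0.0026960381866134586))
```

Call:
servo_tool([
  [0.03, 0.023, 0],
  [0.062, 0.047, 0],
  [0.094, 0.071, 0],
  [0.126, 0.095, 0],
  [0.158, 0.119, 0],
  [0.19, 0.143, 0],
  [0.222, 0.167, 0],
  [0.254, 0.191, 0],
  [0.286, 0.216, 0],
  [0.318, 0.24, 0],
  [0.35, 0.264, 0],
  [0.382, 0.288, 0],
  [0.414, 0.312, 0],
  [0.446, 0.336, 0],
  [0.465, 0.35, 0],
  [0.473, 0.357, 0],
  [0.473, 0.357, 0.03],
  [0.473, 0.357, 0.03],
], twist=[0, 0, 0, 0, 0, 0, 0, 0, 0, 0, 0, 0, 0, 0, 0, 0, 0, 0], claw=0.0)

```text
t: 19.48
tool_pos: [0.7313, 0.2009, 0.239]
ee_rot: [-2.139, -2.291, 0.018]
wrist_force: [-1.0, -0.9, -3.2]
opening: 0.0001
grip_force: 0.0
```

Run:
```python
from h import *
s=bot.state(); print(s['tool_pos'],s['opening'],s['qpos'],go([.735,.205,.117],93.9))
```

```text
[0.7313 0.2009 0.239 ] 5.818295209254322e-05 [-0.0056  0.6515 -0.5158  1.2419  0.3097  1.3393 -0.4378] (array([0.0042, 0.0057, 0.1219]), np.float64(0.0007620400769923208))
```

Call:
servo_tool([
  [0.004, 0.004, 0.035],
  [0.004, 0.004, 0.07],
  [0.004, 0.004, 0.105],
  [0.004, 0.004, 0.13],
  [0.004, 0.004, 0.136],
  [0.004, 0.004, 0.136],
], twist=[0, 0, 0, 0, 0, 0])

```text
t: 19.98
tool_pos: [0.7358, 0.2021, 0.1073]
ee_rot: [-2.146, -2.289, 0.014]
wrist_force: [0.1, -0.3, 0.3]
opening: 0.0001
grip_force: 0.0
```

Call:
servo_tool([
  [0, -0.02, 0],
  [0, -0.04, 0],
  [0, -0.055, 0],
  [0, -0.07, 0],
  [0, -0.085, 0],
  [0, -0.1, 0],
  [0, -0.11, 0],
  [0, -0.115, 0],
  [0, -0.115, 0],
], twist=[0, 0, 0, 0, 0, 0, 0, 0, 0])

```text
t: 20.73
tool_pos: [0.6249, 0.1974, 0.115]
ee_rot: [2.146, 2.292, 0.004]
wrist_force: [-0.6, 0.9, 1.0]
opening: 0.0001
grip_force: 0.2
```

```bash
cat >> h.py <<'E'
def flaps():
    """brown outline in the side view: contour approx"""
    im=eyes.camera('side'); hsv=cv2.cvtColor(im,cv2.COLOR_BGR2HSV).astype(int)
    m=((hsv[...,0]<22)&(hsv[...,1]>70)).astype(np.uint8); m[:175]=0;m[300:]=0;m[:,:165]=0;m[:,310:]=0
    m=cv2.morphologyEx(m,cv2.MORPH_OPEN,np.ones((3,3))); c=max(cv2.findContours(m,0,2)[0],key=cv2.contourArea)
    print(cv2.approxPolyDP(c,3,True)[:,0].tolist())
E
python3 - <<'E'
from h import *
s=bot.state(); print(s['tool_pos'],s['wrist_force']); flaps()
E
```

```text
[0.6249 0.1974 0.115 ] [-0.6065  0.8914  1.05  ]
[[232, 204], [219, 219], [211, 218], [189, 251], [193, 274], [251, 291], [275, 237], [278, 214]]
```

Call:
servo_tool([
  [0, -0.008, 0.006],
  [0, -0.014, 0.012],
  [0, -0.016, 0.018],
  [0, -0.016, 0.023],
  [0, -0.016, 0.026],
  [0, -0.016, 0.026],
], twist=[0, 0, 0, 0, 0, 0])

```text
t: 21.28
tool_pos: [0.607, 0.1957, 0.0879]
ee_rot: [-2.147, -2.292, 0.007]
wrist_force: [-6.3, -3.3, 13.0]
opening: -0.0001
grip_force: 7.0
```

Run:
```python
from h import *
s=bot.state(); print(s['tool_pos'],s['wrist_force']); flaps()
```

```text
[0.607  0.1957 0.0879] [-6.2566 -3.2824 13.0484]
[[278, 214], [245, 208], [236, 221], [231, 219], [223, 228], [214, 213], [189, 252], [193, 274], [251, 291], [275, 238]]
```

Call:
servo_tool([
  [0, 0, -0.03],
  [0, 0, -0.07],
  [0, 0, -0.11],
  [0, 0, -0.15],
  [0, 0, -0.18],
  [0, -0.03, -0.2],
  [0, -0.07, -0.2],
  [0, -0.11, -0.2],
  [0, -0.15, -0.2],
  [0, -0.185, -0.2],
  [0, -0.21, -0.2],
  [0, -0.215, -0.2],
  [0, -0.215, -0.2],
], twist=[0, 0, 0, 0, 0, 0, 0, 0, 0, 0, 0, 0, 0])

```text
t: 22.42
tool_pos: [0.3922, 0.1815, 0.2857]
ee_rot: [2.146, 2.293, -0.002]
wrist_force: [0.4, -0.6, 0.2]
opening: -0.0001
grip_force: 0.0
```

Run:
```python
from h import *
s=bot.state(); print(s['tool_pos'],s['qpos'],go([.395,.195,.145],93.9)); flaps()
im=eyes.camera('top').max(2)[160:245:3,180:262:2]
print('\n'.join(''.join('%x'%(q//16) for q in r) for r in im))
```

```text
[0.3922 0.1815 0.2857] [ 0.1709 -0.0716 -0.6607  1.9955 -0.0451  1.2039 -0.4062] (array([0.0135, 0.0036, 0.1407]), np.float64(-0.0017986718462521534))
[[222, 201], [189, 251], [192, 271], [250, 292], [276, 235], [277, 215]]
bbbbbbbabbbbbbbbbbbbbbbbbbbbbbbbbbbbbbbbb
bbbbbbbbbbbbbbbbbbbbbbbbbbbbbbbbbbbbbbbbb
bbbbbbbbbbbbbbbbbbbbabbbbbbbbbbbbbbbbbbbb
bbbbbbbbbbbbbbbbbbbbbbbbbbbbbbbbbbbbbbbbb
bbbbbbbbbbbbbbbbbbbbbbbbbbbbbbbbbbbbbbbbb
bbbbbbbbbbbbbbbbbbbbbbbbbbbbbbbbbbbbbbbbb
bbbbbbbbbbbbbbbbbbbba9a99888888877abbabbb
bbbb77777777777777777777777777777768bbbbb
bbbb77777777777777777777777777777756667ab
abab7777777777777777777777777777774666666
bbbb8777777777777777777777777777774666666
abbb8777777777777777777777777777774666666
bbab8777777777777777766655555555445666666
abbb8444334443334444444444444444446666666
abba9433443434444444444444444444446666666
aabb9433444444444444444444444444446666666
abbba434444444444444444444447566667566666
abbba434444444365467777777777777777566666
ababa534444444675444677777777777777566666
bbbba534444444444564457777777777777566666
babbb534433344444676445677777777777566666
aabbb534434444444454444477777777777566666
bbbab534434445556677777776666655555566666
7bbab655555555555555555555555555555666666
668b7555555555555555555555555555555666666
66665555555555555555555555556666666666666
66666666778899aaaa99999686668777766666666
66666bbbbaababa13433866666666666666666666
66669aaababbbbb33421aba666666666666666666
```

The short flap lies flat. Now the long flap.

Call:
servo_tool([
  [0.014, 0.002, 0.035],
  [0.014, 0.002, 0.07],
  [0.014, 0.002, 0.105],
  [0.014, 0.002, 0.13],
  [0.014, 0.002, 0.138],
  [0.014, 0.002, 0.138],
], twist=[0, 0, 0, 0, 0, 0])

```text
t: 23.02
tool_pos: [0.394, 0.1953, 0.1458]
ee_rot: [-2.146, -2.288, 0.007]
wrist_force: [-0.3, -0.2, 0.3]
opening: -0.0004
grip_force: 0.0
```

Call:
servo_tool([
  [0, 0.02, 0],
  [0, 0.04, 0],
  [0, 0.06, 0],
  [0, 0.08, 0],
  [0, 0.1, 0],
  [0, 0.12, 0],
  [0, 0.135, 0.002],
  [0, 0.15, 0.008],
  [0, 0.16, 0.014],
  [0, 0.17, 0.02],
  [0, 0.17, 0.03],
  [0, 0.17, 0.038],
  [0, 0.17, 0.038],
], twist=[0, 0, 0, 0, 0, 0, 0, 0, 0, 0, 0, 0, 0])

```text
t: 24.1
tool_pos: [0.5623, 0.2063, 0.1079]
ee_rot: [-2.146, -2.291, 0.007]
wrist_force: [-0.2, -1.0, -1.0]
opening: 0.0003
grip_force: 0.0
```

Run:
```python
from h import *
s=bot.state(); print(s['tool_pos'],s['wrist_force']); flaps()
```

```text
[0.5623 0.2063 0.1079] [-0.1748 -1.0199 -1.0143]
[[217, 209], [189, 252], [193, 274], [251, 291], [275, 238], [276, 214], [262, 209], [237, 231], [230, 216]]
```

Press it down to about 0.089.

Call:
servo_tool([
  [0, 0.005, 0.006],
  [0, 0.008, 0.011],
  [0, 0.01, 0.015],
  [0, 0.01, 0.018],
  [0, 0.01, 0.02],
  [0, 0.01, 0.02],
], twist=[0, 0, 0, 0, 0, 0])

```text
t: 24.65
tool_pos: [0.5749, 0.2075, 0.0911]
ee_rot: [2.148, 2.292, -0.0]
wrist_force: [-0.6, -0.6, 3.2]
opening: -0.0001
grip_force: 1.7
```

Call:
servo_tool([
  [0, 0, 0.003],
  [0, 0, 0.006],
  [0, 0, 0.006],
], twist=[0, 0, 0])

```text
t: 24.9
tool_pos: [0.5751, 0.2077, 0.0901]
ee_rot: [2.147, 2.29, -0.004]
wrist_force: [-9.3, -5.4, 26.8]
opening: 0.0001
grip_force: 13.3
```

Call:
servo_tool([
  [0, 0, -0.02],
  [0, 0, -0.06],
  [0, 0, -0.1],
  [0, 0, -0.14],
  [0, 0, -0.18],
  [0, 0, -0.2],
  [-0.03, -0.02, -0.2],
  [-0.07, -0.05, -0.2],
  [-0.11, -0.08, -0.2],
  [-0.15, -0.11, -0.2],
  [-0.19, -0.14, -0.2],
  [-0.22, -0.16, -0.2],
  [-0.22, -0.16, -0.2],
  [-0.22, -0.16, -0.2],
], twist=[0, 0, 0, 0, 0, 0, 0, 0, 0, 0, 0, 0, 0, 0])

```text
t: 26.07
tool_pos: [0.4256, -0.0289, 0.2836]
ee_rot: [2.16, 2.28, -0.007]
wrist_force: [-0.6, -0.1, -0.2]
opening: -0.0002
grip_force: 0.0
```

Run:
```python
from h import *
s=bot.state(); print(s['tool_pos'],s['wrist_force']); flaps()
I=eyes.camera('top').max(2); im=I[160:245:3,180:262:2]
print('\n'.join(''.join('%x'%(q//16) for q in r) for r in im))
for X in ([.4993,.1036,.088],[.4881,.2975,.088],[.602,.11,.091],[.596,.304,.091],[.6569,.1146,.085]): print(proj('side',X),proj('top',X))
im=eyes.camera('side')[190:300:3,180:290:2].max(2)
print('\n'.join(''.join('%x'%(q//16) for q in r) for r in im))
u,v=proj('top',[.41,-.2,.03]).astype(int)
print('\n'.join(''.join('%x'%(q//16) for q in r) for r in I[v-26:v+26:3,u-30:u+50:3]))
```

```text
[ 0.4256 -0.0289  0.2836] [-0.6133 -0.1401 -0.1616]
[[222, 201], [189, 251], [193, 274], [251, 291], [272, 245], [277, 215]]
bbbbbbbabbbbbbbbbbbbabbabbbabbbbbbabbabbb
bbbbbbbaabbbbbbbbabbbbbbbbbbbbbbbbbbbbbbb
bbbbbbbbbabbbbbbabbbabbbbbabbbbbbbbbbaaba
bbbbbbbbbbbabbbbbbbbbababbabbbabaabbbabab
bbbbbbbbbbbbabbabbbbabbbbbabbbbbaabbbbbbb
bbbbbbababbbaabbbbbbbbbbbbbbbabbabaabaaaa
bbbbabbbbbabbbbbbbbaa9999888887776abaabba
baab77777777777777777777777777777667babba
abbb777777777777777777777777777777566679b
aaaa7777766777777777777777777777774666666
aaab8777777777777777777777777777774666666
aaab8677777777777777677777777777774666666
aaaa8777777777777777777777777777774666666
aaba8777777777777777777777777777774666666
aaba9777777777777777777777777777775666666
aaab9777777777777777777777777777775566666
aaaa9777777777777777777777777777776566666
aaab9777777777777777777777777777776566666
aaaba777777777777777777777777777776566666
aaaaa777777777777777777777777777776466666
aabaa777777777777777777777766777777466666
aaaaa777777777777777777777777777777466666
abaab777777777777777777665555555555566666
7abab9875
[... 2318 characters left out ...]
7654444443457887778888788788
8888878877778787778888888888888876546878888877787788888
8888887778877777778788888888888878888888888877787788888
7878888777778777877877877888888888888887788888878777877
aaaaba867766666666666666666
aaaaaaaaa566666666666666666
aaaaabaaaaa8666666666666666
a988aabaaaaaaaa866666666666
3344aaaaaaab9abbabaa9966668
43558aaaab644556aaaaaaaaaaa
54553aaaa444456667aaaaaabaa
545548aa644546666767aaaaaaa
556546aa4455887677766baaaaa
656544a84556888777611117aaa
656555a84458888777712336669
656646aa4458888777866666666
556658aa34388877776666aaaab
55664aaa94455677786666aaaba
55665aaaa8455677866666aaaba
55665aaaaaa7566766666aaab77
54665aaaaaaaaa666666abb6666
54665aaaabaaaaabaaa7667666a
```

Both flaps lie flat, the cup stands upright on the bench, and the arm is clear. Handing in.

```bash
python3 -c "
from bench import bot
print(bot.job_done())"
```

```text
the job is handed in; nothing more can be done
None
```

I poured all six walnuts into the carton, stood the cup upright on the bench in front of the tray, folded the short flap flat and then the long flap flat over it, and handed the job in at about 26 s on the robot's clock.

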